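# Find the bearing housing with the loose ball

### The job

One of the three closed bearing housings in the rack has a loose ball rolling inside. Lift them and shake them gently, one by one, to feel which one it is, and set only that one upright in the empty service cradle, fully home; the two sound ones must stand in the rack's seats at the end. Never shake hard, bang or press a housing down hard, and leave the other things on the bench alone.

Things in the scene. Friction and masses are not known exactly. Their poses are not given: they have to be found in the camera images.
- housing_a: closed aluminium housing, one of three twins: upright drum 80 mm across, 55 mm high; on its flat lid a round grip boss 34 mm across, 34 mm high (89 mm in all). Origin: centre of the underside, z up the axis. 0.2 to 0.9 kg, so weight does not tell which one is faulty. Any of the three may be the faulty one, and each starts in any of the rack's seats
- housing_b: closed aluminium housing, one of three twins: upright drum 80 mm across, 55 mm high; on its flat lid a round grip boss 34 mm across, 34 mm high (89 mm in all). Origin: centre of the underside, z up the axis. In the faulty one a steel ball, 40 mm, 260 g, lies on a flat floor in a round chamber 71 mm wide and 46 mm high, free to roll 15.5 mm any way from the middle; in the others nothing moves
- housing_c: closed aluminium housing, one of three twins: upright drum 80 mm across, 55 mm high; on its flat lid a round grip boss 34 mm across, 34 mm high (89 mm in all). Origin: centre of the underside, z up the axis. In the faulty one, when the housing is moved briskly and stopped, the ball bumps on the wall ahead (brief, about 5 to 10 N inside after 40 mm at 0.2 m/s) and stays there: its weight then sits 15 mm off the axis (0.04 N m)
- rack: fixed grey plastic plate, 110 x 330 x 14 mm, with three round seats 84 mm across and 6 mm deep (edge chamfered 1.5 mm), in a row 105 mm apart along its y. Origin: centre of the underside
- rack_seat0 (a point): centre of the floor of the rack's first (-y end) seat, 8 mm above the table
- rack_seat1 (a point): centre of the floor of the rack's middle seat, 8 mm above the table
- rack_seat2 (a point): centre of the floor of the rack's third (+y end) seat, 8 mm above the table
- cradle: fixed aluminium service cradle, 120 x 120 x 30 mm block with one round seat 84 mm across and 18 mm deep in its top (edge chamfered 2 mm), empty at the start. Origin: centre of the underside
- cradle_seat (a point): centre of the floor of the cradle's seat, 12 mm above the table; a housing that is fully home has its origin here, and its top 101 mm above the table
- objective: bystander: loose steel microscope objective standing up, 32 mm across, 44 mm high; origin: centre of the underside
- eyepiece: bystander: loose black eyepiece standing up, 38 mm across, 58 mm high; origin: centre of the underside
- bottle: bystander: white closed plastic bottle standing up, 44 mm across, 85 mm high; origin: centre of the underside
Things that resemble listed ones, but are neither listed nor needed, are in the scene too. Leave any purple look-alike of the housing_a alone.

How it is judged:
On the way, in this order (a step that is already met when the one before it is completed fails the run):
1. the faulty housing is lifted clear of its seat and shaken so that the ball inside bumps on the wall (((distance between ball_c0 and housing_a below 0.05 m and z of housing_a in the frame of rack_seat1 above 0.015 m and horizontal distance between ball_c0 and housing_a above 0.012 m) or (distance between ball_c0 and housing_b below 0.05 m and z of housing_b in the frame of rack_seat1 above 0.015 m and horizontal distance between ball_c0 and housing_b above 0.012 m) or (distance between ball_c0 and housing_c below 0.05 m and z of housing_c in the frame of rack_seat1 above 0.015 m and horizontal distance between ball_c0 and housing_c above 0.012 m))).
2. the faulty housing is fully home in the cradle (((distance between ball_c0 and housing_a below 0.05 m and (horizontal distance between housing_a and cradle_seat below 0.005 m and z of housing_a in the frame of cradle_seat below 0.0025 m and (linear speed of housing_a below 0.02 m/s and angle between housing_a's own z axis and vertical below 0.06 rad))) or (distance between ball_c0 and housing_b below 0.05 m and (horizontal distance between housing_b and cradle_seat below 0.005 m and z of housing_b in the frame of cradle_seat below 0.0025 m and (linear speed of housing_b below 0.02 m/s and angle between housing_b's own z axis and vertical below 0.06 rad))) or (distance between ball_c0 and housing_c below 0.05 m and (horizontal distance between housing_c and cradle_seat below 0.005 m and z of housing_c in the frame of cradle_seat below 0.0025 m and (linear speed of housing_c below 0.02 m/s and angle between housing_c's own z axis and vertical below 0.06 rad))))), for 0.2 s.
At the end, for the whole second after the job is handed in: the housing with the loose ball stands upright (within 3.4 degrees) in the cradle's seat, within 5 mm of its centre and 2.5 mm of its floor; the two sound ones stand upright in seats of the rack, within 6 mm of a seat's centre and 2.5 mm of its floor; all are at rest (((distance between ball_c0 and housing_a below 0.05 m and (horizontal distance between housing_a and cradle_seat below 0.005 m and z of housing_a in the frame of cradle_seat below 0.0025 m and (linear speed of housing_a below 0.02 m/s and angle between housing_a's own z axis and vertical below 0.06 rad)) and ((horizontal distance between housing_b and rack_seat0 below 0.006 m or horizontal distance between housing_b and rack_seat1 below 0.006 m or horizontal distance between housing_b and rack_seat2 below 0.006 m) and z of housing_b in the frame of rack_seat1 below 0.0025 m and (linear speed of housing_b below 0.02 m/s and angle between housing_b's own z axis and vertical below 0.06 rad)) and ((horizontal distance between housing_c and rack_seat0 below 0.006 m or horizontal distance between housing_c and rack_seat1 below 0.006 m or horizontal distance between housing_c and rack_seat2 below 0.006 m) and z of housing_c in the frame of rack_seat1 below 0.0025 m and (linear speed of housing_c below 0.02 m/s and angle between housing_c's own z axis and vertical below 0.06 rad))) or (distance between ball_c0 and housing_b below 0.05 m and (horizontal distance between housing_b and cradle_seat below 0.005 m and z of housing_b in the frame of cradle_seat below 0.0025 m and (linear speed of housing_b below 0.02 m/s and angle between housing_b's own z axis and vertical below 0.06 rad)) and ((horizontal distance between housing_a and rack_seat0 below 0.006 m or horizontal distance between housing_a and rack_seat1 below 0.006 m or horizontal distance between housing_a and rack_seat2 below 0.006 m) and z of housing_a in the frame of rack_seat1 below 0.0025 m and (linear speed of housing_a below 0.02 m/s and angle between housing_a's own z axis and vertical below 0.06 rad)) and ((horizontal distance between housing_c and rack_seat0 below 0.006 m or horizontal distance between housing_c and rack_seat1 below 0.006 m or horizontal distance between housing_c and rack_seat2 below 0.006 m) and z of housing_c in the frame of rack_seat1 below 0.0025 m and (linear speed of housing_c below 0.02 m/s and angle between housing_c's own z axis and vertical below 0.06 rad))) or (distance between ball_c0 and housing_c below 0.05 m and (horizontal distance between housing_c and cradle_seat below 0.005 m and z of housing_c in the frame of cradle_seat below 0.0025 m and (linear speed of housing_c below 0.02 m/s and angle between housing_c's own z axis and vertical below 0.06 rad)) and ((horizontal distance between housing_a and rack_seat0 below 0.006 m or horizontal distance between housing_a and rack_seat1 below 0.006 m or horizontal distance between housing_a and rack_seat2 below 0.006 m) and z of housing_a in the frame of rack_seat1 below 0.0025 m and (linear speed of housing_a below 0.02 m/s and angle between housing_a's own z axis and vertical below 0.06 rad)) and ((horizontal distance between housing_b and rack_seat0 below 0.006 m or horizontal distance between housing_b and rack_seat1 below 0.006 m or horizontal distance between housing_b and rack_seat2 below 0.006 m) and z of housing_b in the frame of rack_seat1 below 0.0025 m and (linear speed of housing_b below 0.02 m/s and angle between housing_b's own z axis and vertical below 0.06 rad))))); the robot touches nothing.
It fails at once if a sound housing is put into the cradle ((distance between ball_c0 and housing_a above 0.08 m and horizontal distance between housing_a and cradle_seat below 0.03 m and z of housing_a in the frame of cradle_seat below 0.016 m) or (distance between ball_c0 and housing_b above 0.08 m and horizontal distance between housing_b and cradle_seat below 0.03 m and z of housing_b in the frame of cradle_seat below 0.016 m) or (distance between ball_c0 and housing_c above 0.08 m and horizontal distance between housing_c and cradle_seat below 0.03 m and z of housing_c in the frame of cradle_seat below 0.016 m)).
It fails at once if a housing is pressed on the rack or the cradle with more than 30 N (contact force between any of housing_a, housing_b, housing_c and rack above 30 N or contact force between any of housing_a, housing_b, housing_c and cradle above 30 N).
It fails at once if a housing is shaken so hard that the ball hits it with more than 40 N (contact force between ball_c0 and housing_a above 40 N or contact force between ball_c0 and housing_b above 40 N or contact force between ball_c0 and housing_c above 40 N).
It fails at once if a bystander is moved by more than 20 mm or tipped ((distance of objective from where it was at the start of the episode above 0.02 m or angle between objective's own z axis and vertical above 0.3 rad) or (distance of eyepiece from where it was at the start of the episode above 0.02 m or angle between eyepiece's own z axis and vertical above 0.3 rad) or (distance of bottle from where it was at the start of the episode above 0.02 m or angle between bottle's own z axis and vertical above 0.3 rad)).
It also fails if it takes over 72 s, if anything falls off the work surface, if the arm or the gripper's body presses on something with over 40 N, if the wrist force passes 120 N, or if a joint passes its speed limit or range.

### The arm

A 6-joint arm with a two-finger parallel gripper is mounted at the origin on the work surface. World frame = base frame: x ahead of the robot, y to its left, z up, the work surface at z = 0. Lengths are in m, angles in rad, forces in N, time in s.
With the tool pointing down it reaches from about 0.425 to 0.95 m from the base axis. Payload 3.5 kg.
Tool frame: the origin (TCP) lies at the very end of the fingers, on their centre line; the grasp point (between the pads) lies 19 mm behind it; z points along the fingers, y is the direction in which the jaws open and shut (so a half turn about z gives the same grasp; the last joint's range is limited). The gripper opens to 85 mm and grips with 20 to 120 N. Pads are 22 mm wide; open, the fingers measure 114 mm over their backs; the gripper's body (76 mm by 85 mm) begins 54 mm behind the grasp point. The pads swing forward as they close: fully open they stand 13 mm farther back than shut.
Start: joints at [1.141, 0.286, 1.577, -0, 1.279, -0.15], TCP at [0.186, 0.649, 0.231] pointing down, gripper open.
Joint ranges: [-2.77, 2.77], [-0.9, 2.22], [0.21, 2.48], [-1.53, 4.67], [0.24, 2.81], [-2.84, 2.84]. Speed limits (rad/s): [2.79, 2.79, 3.14, 3.14, 3.14, 3.14].

### API

Orientations are given as a unit quaternion [x, y, z, w].
In Python, from plant import get_state, vision, ctrl, cut_out gives the robot as it stands.
- The arm moves only by the tool jog_arm, never from a script. Its argument "commands" is text: rows parted by semicolons, each of 6 numbers parted by spaces: the shift along the world's x, y, z in m, then the turn, a rotation vector about the world's x, y, z in rad. A call has 1 to 20 rows; each row is the pose to reach, as a shift and turn from the pose commanded when the call began; what a row does not reach only later rows make up. A row lasts 1/8 s, in which the tool goes at most 62.5 mm and 10.7 degrees, less where a joint would pass 70% of its speed; a pose out of reach is approached as far as the arm can. A call with a gripper value outside its range is refused whole. "gripper" is the opening in per cent of the stroke, from 0 (shut) to 100 (fully open), set as the call begins (left out, the last holds). The fingers move at their own pace and stop on an object; "grip_force" is the grip in N (left out, the last holds). Time passes only in rows, so rows that repeat a pose let the fingers close. It gives the time, the measured TCP pose, the force and the opening at its end, in the units of the state.
- get_state(): the state, without advancing time (a new reading comes with each control period).
- vision.read_camera(name): name is "scene" or "top" or "wrist"; returns a dict with "frame" (480x640x3 uint8, red, green, blue), "z_map" (480x640 float32, m along the optical axis (not along the pixel's ray), 0 where there is no reading), "fx", "fy", "cx", "cy" (pixels), "R" (3x3) and "t" (3): a world point X has camera coordinates R X + t. Camera axes: x right, y down, z forward; pixel columns grow to the right and rows downward; lengths in m; the calibration is good to about 2 mm. The wrist camera is an equidistant fisheye: a pixel r from the principal point sees the ray r / f radians off the axis. A picture is of the moment at which its call begins.
- ctrl.sign_off(): hands the job in, once; it reports no verdict.
Trained networks look in the newest picture that a camera, given by its name, has taken for a name from the list of things; names that differ only in an ending like _2 or _b are one class to them, and where a whole thing is asked for, a point or a joint stands for the part that bears it (a point fixed in the world has none). Each returns a list of dicts, best first, with "conf" (0 to 1); they miss things now and then, are a little off and sometimes report something else, mostly with a low value. They report only what shows in the picture. A call takes as long as a camera call. They do not tell look-alikes from the thing itself.
- cut_out(camera, query): "pixels" (480x640 bool, what is visible of it) and "box" ([centre column, centre row, width, height] in pixels, round what is visible of it).
The state is a dict: "time": time; "qpos": joint angles; "dq": joint speeds; "joint_efforts": joint torques, N m; "eef_pos": TCP position; "tcp_rot": TCP orientation; "contact_force": force on the tool from outside, world axes, zero at the start; "wrist_torque": the same for the moment, N m; "opening": opening from 0.0 (shut) to 1.0 (fully open).
Only numpy, scipy, OpenCV 4.12 (cv2) and the standard library are available. Lean on these libraries where they do the work, as an engineer would, in place of code of your own. Each camera call takes 0.05 s, during which the arm holds its last target.

## Working session

There is one attempt and no reset: what is moved stays moved. The work goes in short steps, Python scripts to look and compute and a tool call to move; the robot and the scene stay as the last step left them, time stands still between calls to the robot, and variables do not carry over. Pictures are saved under pics/ and viewed, and the job is handed in when it is done.

Besides the shell and the picture viewer there is one more tool, called by a JSON object that holds its "api" and its "payload". jog_arm: Moves the arm, as the interface text tells. Its arguments: {"type":"object","properties":{"commands":{"type":"string"},"gripper":{"type":"number"},"grip_force":{"type":"number"}},"required":["commands"]}

```bash
mkdir -p pics; cat > h.py <<'E'
import numpy as np, cv2
from plant import get_state, vision, ctrl, cut_out
def pts(c):
    z=c["z_map"]; v,u=np.mgrid[0:480,0:640]
    P=np.stack([(u-c["cx"])/c["fx"]*z,(v-c["cy"])/c["fy"]*z,z],-1)
    W=(P-c["t"])@c["R"]
    W[z<=0]=np.nan
    return W
def save(c,n): cv2.imwrite("pics/"+n,c["frame"][:,:,::-1])
E
python3 - <<'E'
from h import *
s=get_state(); print({k:np.round(v,3) for k,v in s.items()})
for n in ["scene","top"]:
    c=vision.read_camera(n); save(c,n+"0.png"); W=pts(c)
    print(n,np.round(-c["R"].T@c["t"],3))
    for q in ["housing_a","rack","cradle","objective","eyepiece","bottle"]:
        for d in cut_out(n,q):
            p=W[d["pixels"]]; p=p[~np.isnan(p[:,0])]
            if len(p)==0: continue
            t=p[p[:,2]>np.percentile(p[:,2],98)-0.004]
            print(q,round(d["conf"],2),np.round(d["box"]),"zmax",np.round(np.percentile(p[:,2],98),3),"topc",np.round((t.min(0)+t.max(0))/2,3),np.round(t.max(0)-t.min(0),3))
E
```

```text
{'time': np.float64(0.0), 'qpos': array([ 1.141,  0.287,  1.578, -0.   ,  1.279, -0.15 ]), 'dq': array([ 0.   , -0.001,  0.   ,  0.001, -0.   , -0.   ]), 'joint_efforts': array([-1.0000e-03, -4.0597e+01, -2.9263e+01, -0.0000e+00,  6.0000e-03,
        0.0000e+00]), 'eef_pos': array([0.186, 0.648, 0.23 ]), 'tcp_rot': array([ 0.139,  0.99 , -0.001, -0.   ]), 'contact_force': array([-0.2  ,  0.179,  0.025]), 'wrist_torque': array([-0.008,  0.002, -0.039]), 'opening': np.float64(0.997)}
scene [1.19  0.132 0.903]
housing_a 0.94 [337. 218.  39.  47.] zmax 0.096 topc [ 0.543 -0.063  0.095] [0.034 0.032 0.006]
housing_a 0.93 [162. 197.  42.  46.] zmax 0.088 topc [ 0.613 -0.437  0.087] [0.033 0.03  0.007]
housing_a 0.71 [238. 210.  40.  43.] zmax 0.096 topc [ 0.599 -0.264  0.095] [0.035 0.033 0.007]
housing_a 0.63 [155. 243.  46.  50.] zmax 0.088 topc [ 0.724 -0.387  0.087] [0.034 0.032 0.006]
housing_a 0.6 [287. 217.  40.  49.] zmax 0.096 topc [ 0.571 -0.164  0.095] [0.032 0.034 0.007]
rack 0.88 [287. 228. 163.  57.] zmax 0.015 topc [ 0.572 -0.157  0.031] [0.19  0.334 0.039]
cradle 0.8 [460. 
[... 707 characters left out ...]
0.098 topc [ 0.57  -0.164  0.098] [0.031 0.033 0.007]
rack 0.88 [365. 265. 150.  84.] zmax 0.019 topc [ 0.57  -0.163  0.04 ] [0.183 0.338 0.052]
rack 0.52 [298. 186.  17.  18.] zmax 0.06 topc [ 0.755 -0.018  0.059] [0.02  0.02  0.006]
cradle 0.83 [203. 286.  78.  74.] zmax 0.033 topc [0.534 0.189 0.033] [0.162 0.159 0.008]
objective 0.73 [364. 263. 148.  82.] zmax 0.017 topc [ 0.57  -0.164  0.039] [0.183 0.341 0.052]
objective 0.43 [232. 187.  15.  15.] zmax 0.045 topc [0.752 0.128 0.044] [0.02  0.022 0.005]
eyepiece 0.62 [296. 186.  13.  19.] zmax 0.06 topc [ 0.755 -0.018  0.059] [0.02  0.02  0.005]
bottle 0.94 [385. 182.  19.  17.] zmax 0.086 topc [ 0.763 -0.22   0.085] [0.02  0.02  0.005]
```

View pics/scene0.png

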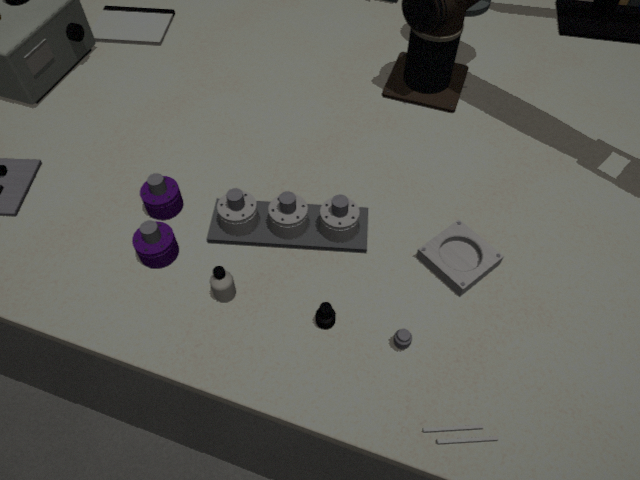

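View pics/top0.png

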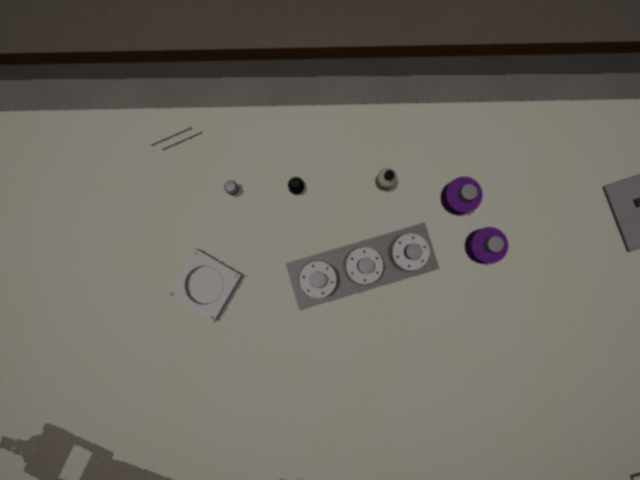

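```bash
python3 - <<'E'
from h import *
for n in ["scene","top"]:
    c=vision.read_camera(n); W=pts(c)
    m=(abs(W[...,0]-.535)<.1)&(abs(W[...,1]-.19)<.1)
    zt=np.nanmedian(W[m&(W[...,2]>.025)][:,2])
    t=m&(abs(W[...,2]-zt)<.004)
    P=W[t][:,:2].astype(np.float32)
    r=cv2.minAreaRect(P*1000); print(n,zt,"rect mm",r)
    # hole: floor pixels
    f=m&(W[...,2]<zt-.012)&(np.hypot(W[...,0]-.535,W[...,1]-.19)<.05)
    F=W[f]; print("floor z",np.median(F[:,2]), len(F))
    # hole boundary at rim: contour of hole in t mask, rays to plane z=zt
    tm=cv2.morphologyEx(t.astype(np.uint8),cv2.MORPH_CLOSE,np.ones((3,3)))
    cs,h=cv2.findContours(tm,cv2.RETR_CCOMP,cv2.CHAIN_APPROX_NONE)
    for k,cc in enumerate(cs):
        if h[0][k][3]>=0 and cv2.contourArea(cc)>300:
            uv=cc[:,0].astype(float)
            d=np.stack([(uv[:,0]-c["cx"])/c["fx"],(uv[:,1]-c["cy"])/c["fy"],np.ones(len(uv))],-1)@c["R"]
            o=-c["R"].T@c["t"]; s=(zt-o[2])/d[:,2]; X=o+d*s[:,None]
            print("hole ell",cv2.fitEllipse((X[:,:2]*1000).astype(np.float32)))
    for b in [(.543,-.063),(.571,-.164),(.598,-.264)]:
        mm=(np.hypot(W[...,0]-b[0],W[...,1]-b[1])<.03)&(W[...,2]>.088)
        z=np.median(W[mm][:,2]); Q=W[mm&(abs(W[...,2]-z)<.003)]
        print("boss",z,cv2.minEnclosingCircle((Q[:,:2]*1000).astype(np.float32)),Q[:,:2].mean(0), len(Q))
E
```

```text
scene 0.02745507625052717 rect mm ((534.8397827148438, 189.8639678955078), (121.81814575195312, 124.11973571777344), 58.80671310424805)
floor z 0.009497995115431448 994
hole ell ((537.3930053710938, 189.52413940429688), (83.68362426757812, 84.41844177246094), 136.95428466796875)
boss 0.09422265932383958 ((544.0375366210938, -62.10316848754883), 17.606950759887695) [ 0.54476657 -0.06181956] 170
boss 0.09427596626539712 ((571.0951538085938, -163.74363708496094), 17.98992156982422) [ 0.57188357 -0.16334671] 182
boss 0.09423068082422612 ((598.936279296875, -264.9757995605469), 18.04117202758789) [ 0.59934827 -0.26395543] 178
top 0.029099066596971382 rect mm ((533.762451171875, 190.25587463378906), (120.72151184082031, 120.7024917602539), 58.75003433227539)
floor z 0.011178796444025809 1060
hole ell ((533.9605712890625, 189.42279052734375), (84.67117309570312, 85.9113998413086), 89.85137939453125)
boss 0.0960668210434159 ((541.5801391601562, -62.36099624633789), 16.69293975830078) [ 0.54133507 -0.06217334] 188
boss 0.09565797542909489 ((569.0198364257812, -163.3475341796875), 16.715042114257812) [ 0.56961493 -0.16334156] 186
boss 0.0958130788584631 ((596.5161743164062, -264.17559814453125), 16.73167610168457) [ 0.59661494 -0.26440988] 181
```

{"api": "jog_arm", "payload": {"commands": "0.027 -0.055 0 0 0 0; 0.055 -0.11 0 0 0 0; 0.082 -0.165 0 0 0 0; 0.11 -0.22 0 0 0 0; 0.137 -0.275 0 0 0 -0.17; 0.165 -0.33 0 0 0 -0.34; 0.192 -0.385 0 0 0 -0.51; 0.22 -0.44 0 0 0 -0.68; 0.247 -0.495 0 0 0 -0.85; 0.275 -0.55 0 0 0 -1.02; 0.302 -0.605 0 0 0 -1.02; 0.33 -0.66 0 0 0 -1.02; 0.357 -0.711 0 0 0 -1.02; 0.357 -0.711 0 0 0 -1.02; 0.357 -0.711 -0.04 0 0 -1.02; 0.357 -0.711 -0.08 0 0 -1.02; 0.357 -0.711 -0.08 0 0 -1.02", "gripper": 100, "grip_force": 60}}

```text
time: 2.92
eef_pos: [0.5404, -0.0607, 0.1477]
tcp_rot: [0.605, 0.796, -0.001, -0.004]
contact_force: [-1.2, -0.1, 1.0]
opening: 0.998
```

{"api": "jog_arm", "payload": {"commands": "0 0 -0.03 0 0 0; 0 0 -0.06 0 0 0; 0 0 -0.083 0 0 0; 0 0 -0.083 0 0 0; 0 0 -0.083 0 0 0"}}

```text
time: 3.55
eef_pos: [0.5449, -0.0624, 0.0707]
tcp_rot: [0.605, 0.796, 0.001, 0.002]
contact_force: [0.1, -0.1, 0.9]
opening: 0.997
```

```bash
python3 - <<'E'
from h import *
c=vision.read_camera("wrist"); save(c,"w1.png"); s=get_state(); print(s["eef_pos"],s["contact_force"],s["wrist_torque"],s["time"])
E
```

```text
[ 0.54496873 -0.0624719   0.07073182] [-0.21250431 -0.57057916 -0.16716016] [-0.07190099 -0.0131617  -0.0688411 ] 3.6
```

{"api": "jog_arm", "payload": {"commands": "0 0 -0.003 0 0 0; 0 0 -0.003 0 0 0; 0 0 -0.003 0 0 0; 0 0 -0.003 0 0 0; 0 0 -0.003 0 0 0; 0 0 -0.003 0 0 0; 0 0 -0.003 0 0 0; 0 0 -0.003 0 0 0", "gripper": 0, "grip_force": 60}}

```text
time: 4.6
eef_pos: [0.5431, -0.0624, 0.0656]
tcp_rot: [0.605, 0.796, -0.0, -0.0]
contact_force: [-4.6, -0.5, 5.0]
opening: 0.381
```

```bash
cat >> h.py <<'E'
def avg(n,cam="top"):
    L=[]
    for i in range(n):
        vision.read_camera(cam); s=get_state(); L.append(np.r_[s["eef_pos"],s["contact_force"],s["wrist_torque"]])
    L=np.array(L); print("t",round(s["time"],2),"open",round(s["opening"],3)); print("mean",np.round(L.mean(0),4)); print("std ",np.round(L.std(0),4)); return L
E
python3 - <<'E'
from h import *
c=vision.read_camera("wrist"); save(c,"w2.png"); avg(4)
E
```

```text
t 4.85 open 0.378
mean [ 0.5431 -0.0624  0.0656 -4.4137 -0.8243  5.2324 -0.0717  0.6299  0.0307]
std  [0.     0.     0.     0.4279 0.3772 0.5762 0.0519 0.015  0.0303]
```

View pics/w2.png

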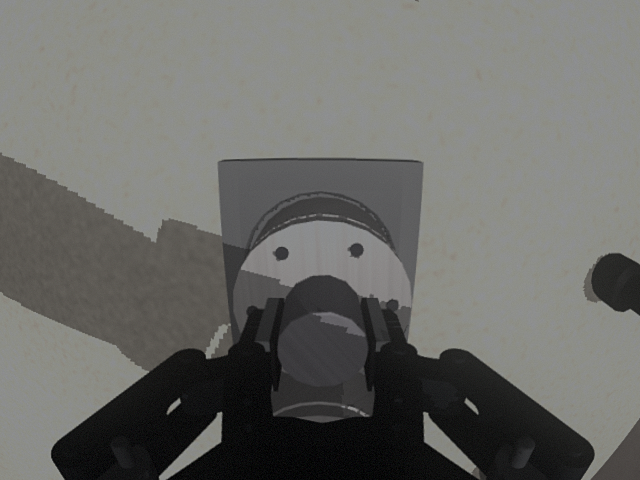

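{"api": "jog_arm", "payload": {"commands": "0 0 0.008 0 0 0; 0 0 0.02 0 0 0; 0 0 0.035 0 0 0; 0 0 0.05 0 0 0; 0 0 0.06 0 0 0; 0 0 0.06 0 0 0; 0 0 0.06 0 0 0; 0.024 0.007 0.06 0 0 0; 0.043 0.012 0.06 0 0 0; 0.043 0.012 0.06 0 0 0; 0.043 0.012 0.06 0 0 0; 0.043 0.012 0.06 0 0 0; 0.043 0.012 0.06 0 0 0"}}

```text
time: 6.48
eef_pos: [0.5858, -0.0504, 0.1252]
tcp_rot: [0.605, 0.796, -0.0, -0.0]
contact_force: [-0.5, -0.3, -5.2]
opening: 0.384
```

```bash
python3 - <<'E'
from h import *
avg(8)
E
```

```text
t 6.88 open 0.381
mean [ 0.5863 -0.0503  0.1254 -0.1604 -0.1698 -5.5792 -0.0225 -0.0133 -0.0064]
std  [1.000e-04 0.000e+00 0.000e+00 4.797e-01 4.199e-01 6.093e-01 2.730e-02
 2.020e-02 1.890e-02]
```

{"api": "jog_arm", "payload": {"commands": "-0.024 -0.007 0 0 0 0; -0.043 -0.012 0 0 0 0; -0.043 -0.012 0 0 0 0; -0.043 -0.012 0 0 0 0; -0.043 -0.012 0 0 0 0; -0.043 -0.012 0 0 0 0"}}

```text
time: 7.62
eef_pos: [0.5439, -0.0622, 0.1254]
tcp_rot: [0.605, 0.796, 0.0, 0.0]
contact_force: [0.3, 0.1, -5.5]
opening: 0.378
```

```bash
python3 - <<'E'
from h import *
avg(8)
E
```

```text
t 8.03 open 0.379
mean [ 5.435e-01 -6.220e-02  1.253e-01 -2.675e-01  2.120e-01 -5.539e+00
 -1.020e-02 -4.700e-03  1.180e-02]
std  [1.000e-04 0.000e+00 0.000e+00 6.545e-01 3.891e-01 3.864e-01 2.130e-02
 2.950e-02 2.690e-02]
```

{"api": "jog_arm", "payload": {"commands": "0 0 -0.015 0 0 0; 0 0 -0.03 0 0 0; 0 0 -0.042 0 0 0; 0 0 -0.05 0 0 0; 0 0 -0.055 0 0 0; 0 0 -0.0575 0 0 0; 0 0 -0.059 0 0 0; 0 0 -0.0595 0 0 0; 0 0 -0.0595 0 0 0; 0 0 -0.0595 0 0 0"}}

```text
time: 9.28
eef_pos: [0.5435, -0.0623, 0.066]
tcp_rot: [0.605, 0.796, 0.0, 0.0]
contact_force: [0.2, -0.5, -6.4]
opening: 0.377
```

```bash
python3 - <<'E'
from h import *
avg(3)
E
```

```text
t 9.43 open 0.382
mean [ 5.4350e-01 -6.2300e-02  6.6000e-02 -8.0310e-01 -5.0530e-01 -5.9526e+00
 -1.3000e-03  2.4800e-02  1.4000e-02]
std  [0.000e+00 0.000e+00 1.000e-04 1.582e-01 2.110e-01 3.363e-01 1.610e-02
 4.510e-02 1.500e-03]
```

{"api": "jog_arm", "payload": {"commands": "0 0 -0.0005 0 0 0; 0 0 -0.001 0 0 0; 0 0 -0.001 0 0 0; 0 0 -0.001 0 0 0"}}

```text
time: 9.93
eef_pos: [0.5435, -0.0624, 0.0657]
tcp_rot: [0.605, 0.796, -0.0, 0.0]
contact_force: [-4.2, 0.2, 3.9]
opening: 0.381
```

{"api": "jog_arm", "payload": {"commands": "0 0 0 0 0 0; 0 0 0 0 0 0; 0 0 0 0 0 0; 0 0 0 0 0 0; 0 0 0.02 0 0 0; 0 0 0.045 0 0 0", "gripper": 100}}

```text
time: 10.68
eef_pos: [0.5428, -0.0621, 0.1095]
tcp_rot: [0.605, 0.796, -0.0, -0.001]
contact_force: [1.3, -0.4, -0.1]
opening: 1.002
```

{"api": "jog_arm", "payload": {"commands": "0.007 -0.025 0.01 0 0 0; 0.0205 -0.075 0.01 0 0 0; 0.0275 -0.1013 0.01 0 0 0; 0.0275 -0.1013 0.01 0 0 0; 0.0275 -0.1013 -0.01 0 0 0; 0.0275 -0.1013 -0.03 0 0 0; 0.0275 -0.1013 -0.044 0 0 0; 0.0275 -0.1013 -0.044 0 0 0"}}

```text
time: 11.68
eef_pos: [0.5694, -0.1623, 0.0633]
tcp_rot: [0.605, 0.796, -0.0, -0.002]
contact_force: [0.1, 1.1, -0.1]
opening: 0.997
```

{"api": "jog_arm", "payload": {"commands": "0 0 0 0 0 0; 0 0 0 0 0 0; 0 0 0 0 0 0; 0 0 0 0 0 0; 0 0 0 0 0 0; 0 0 0 0 0 0; 0 0 0 0 0 0", "gripper": 0}}

```text
time: 12.55
eef_pos: [0.571, -0.1639, 0.0668]
tcp_rot: [0.605, 0.796, -0.0, 0.0]
contact_force: [-3.8, 0.3, 5.7]
opening: 0.381
```

{"api": "jog_arm", "payload": {"commands": "0 0 0.008 0 0 0; 0 0 0.02 0 0 0; 0 0 0.035 0 0 0; 0 0 0.05 0 0 0; 0 0 0.06 0 0 0; 0 0 0.06 0 0 0; 0 0 0.06 0 0 0; 0.024 0.007 0.06 0 0 0; 0.043 0.012 0.06 0 0 0; 0.043 0.012 0.06 0 0 0; 0.043 0.012 0.06 0 0 0; 0.043 0.012 0.06 0 0 0; 0.043 0.012 0.06 0 0 0"}}

```text
time: 14.18
eef_pos: [0.6134, -0.1517, 0.1257]
tcp_rot: [0.605, 0.796, -0.0, -0.0]
contact_force: [0.8, -0.4, -5.4]
opening: 0.38
```

```bash
python3 - <<'E'
from h import *
avg(8)
E
```

```text
t 14.57 open 0.38
mean [ 6.1380e-01 -1.5160e-01  1.2590e-01 -2.1170e-01 -1.2020e-01 -5.5991e+00
  1.8000e-03 -1.5000e-03  2.4400e-02]
std  [1.000e-04 0.000e+00 0.000e+00 4.546e-01 4.793e-01 5.726e-01 3.130e-02
 3.060e-02 2.570e-02]
```

{"api": "jog_arm", "payload": {"commands": "-0.024 -0.007 0 0 0 0; -0.043 -0.012 0 0 0 0; -0.043 -0.012 0 0 0 0; -0.043 -0.012 0 0 0 0; -0.043 -0.012 0 0 0 0; -0.043 -0.012 0 0 0 0"}}

```text
time: 15.32
eef_pos: [0.5714, -0.1634, 0.1259]
tcp_rot: [0.605, 0.796, 0.0, 0.0]
contact_force: [0.0, 0.4, -5.7]
opening: 0.381
```

```bash
python3 - <<'E'
from h import *
avg(8)
E
```

```text
t 15.72 open 0.38
mean [ 5.7100e-01 -1.6350e-01  1.2580e-01 -4.0100e-02  6.9000e-03 -5.8258e+00
 -2.1300e-02  1.3000e-03 -4.3000e-03]
std  [1.000e-04 0.000e+00 0.000e+00 5.353e-01 4.233e-01 5.360e-01 3.280e-02
 1.640e-02 2.450e-02]
```

{"api": "jog_arm", "payload": {"commands": "0 0 -0.015 0 0 0; 0 0 -0.03 0 0 0; 0 0 -0.042 0 0 0; 0 0 -0.05 0 0 0; 0 0 -0.055 0 0 0; 0 0 -0.0575 0 0 0; 0 0 -0.059 0 0 0; 0 0 -0.0595 0 0 0; 0 0 -0.06 0 0 0; 0 0 -0.0605 0 0 0; 0 0 -0.0605 0 0 0; 0 0 -0.0605 0 0 0"}}

```text
time: 17.23
eef_pos: [0.5712, -0.1638, 0.0668]
tcp_rot: [0.605, 0.796, -0.0, 0.0]
contact_force: [-5.5, 0.8, 6.6]
opening: 0.379
```

{"api": "jog_arm", "payload": {"commands": "0 0 0 0 0 0; 0 0 0 0 0 0; 0 0 0 0 0 0; 0 0 0 0 0 0; 0 0 0.02 0 0 0; 0 0 0.045 0 0 0; 0.007 -0.025 0.055 0 0 0; 0.0205 -0.075 0.055 0 0 0; 0.0275 -0.1013 0.055 0 0 0; 0.0275 -0.1013 0.055 0 0 0; 0.0275 -0.1013 0.035 0 0 0; 0.0275 -0.1013 0.015 0 0 0; 0.0275 -0.1013 0.001 0 0 0; 0.0275 -0.1013 0.001 0 0 0", "gripper": 100}}

```text
time: 18.98
eef_pos: [0.597, -0.2634, 0.0636]
tcp_rot: [0.605, 0.796, -0.0, -0.002]
contact_force: [0.1, -0.4, -0.1]
opening: 0.999
```

{"api": "jog_arm", "payload": {"commands": "0 0 0 0 0 0; 0 0 0 0 0 0; 0 0 0 0 0 0; 0 0 0 0 0 0; 0 0 0 0 0 0; 0 0 0 0 0 0; 0 0 0 0 0 0", "gripper": 0}}

```text
time: 19.85
eef_pos: [0.5983, -0.2654, 0.0674]
tcp_rot: [0.605, 0.796, -0.0, 0.0]
contact_force: [-4.4, -0.6, 5.8]
opening: 0.379
```

{"api": "jog_arm", "payload": {"commands": "0 0 0.008 0 0 0; 0 0 0.02 0 0 0; 0 0 0.035 0 0 0; 0 0 0.05 0 0 0; 0 0 0.06 0 0 0; 0 0 0.06 0 0 0; 0 0 0.06 0 0 0; 0.024 0.007 0.06 0 0 0; 0.043 0.012 0.06 0 0 0; 0.043 0.012 0.06 0 0 0; 0.043 0.012 0.06 0 0 0; 0.043 0.012 0.06 0 0 0; 0.043 0.012 0.06 0 0 0"}}

```text
time: 21.48
eef_pos: [0.6408, -0.2531, 0.1262]
tcp_rot: [0.605, 0.796, -0.0, -0.0]
contact_force: [-0.4, -1.4, -7.0]
opening: 0.376
```

```bash
python3 - <<'E'
from h import *
avg(8)
E
```

```text
t 21.88 open 0.38
mean [ 6.4120e-01 -2.5300e-01  1.2640e-01  9.0400e-02  1.4360e-01 -7.7165e+00
 -7.7000e-03  3.0700e-02  2.5000e-03]
std  [1.000e-04 1.000e-04 0.000e+00 6.038e-01 5.082e-01 3.820e-01 2.290e-02
 1.250e-02 3.180e-02]
```

{"api": "jog_arm", "payload": {"commands": "-0.024 -0.007 0 0 0 0; -0.043 -0.012 0 0 0 0; -0.043 -0.012 0 0 0 0; -0.043 -0.012 0 0 0 0; -0.043 -0.012 0 0 0 0; -0.043 -0.012 0 0 0 0"}}

```text
time: 22.62
eef_pos: [0.5989, -0.2647, 0.1264]
tcp_rot: [0.605, 0.796, 0.0, 0.0]
contact_force: [0.8, 0.7, -7.2]
opening: 0.379
```

```bash
python3 - <<'E'
from h import *
avg(8)
c=vision.read_camera("scene"); save(c,"s3.png")
E
```

```text
t 23.02 open 0.381
mean [ 5.9860e-01 -2.6480e-01  1.2630e-01  1.1500e-02  6.6000e-02 -7.5558e+00
  3.4000e-03 -3.5800e-02  1.5200e-02]
std  [1.000e-04 1.000e-04 0.000e+00 3.331e-01 4.340e-01 3.412e-01 2.610e-02
 1.700e-02 3.840e-02]
```

View pics/s3.png

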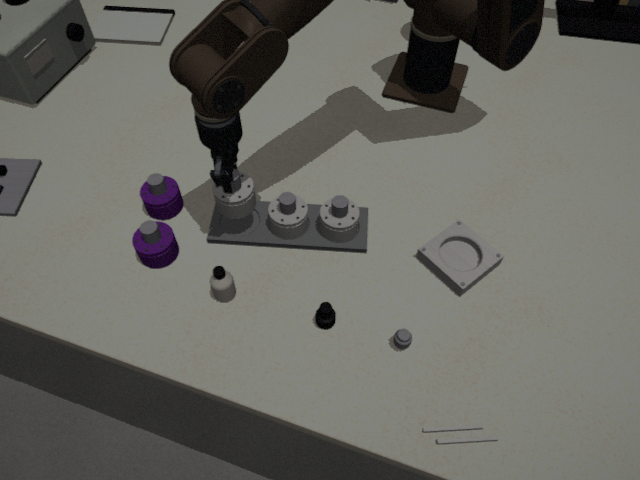

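{"api": "jog_arm", "payload": {"commands": "0 0 0.015 0 0 0; 0 0 0.035 0 0 0; 0 0 0.05 0 0 0; -0.001 0.01 0.05 0 0 0; -0.004 0.03 0.05 0 0 0; -0.008 0.06 0.05 0 0 0; -0.013 0.095 0.05 0 0 0; -0.018 0.13 0.05 0 0 0; -0.023 0.165 0.05 0 0 0; -0.028 0.2 0.05 0 0 0; -0.033 0.235 0.05 0 0 0; -0.038 0.27 0.05 0 0 0; -0.043 0.305 0.05 0 0 0; -0.048 0.34 0.05 0 0 0; -0.053 0.375 0.05 0 0 0; -0.057 0.405 0.05 0 0 0; -0.06 0.43 0.045 0 0 0; -0.0625 0.447 0.035 0 0 0; -0.0635 0.4545 0.02 0 0 0; -0.0635 0.4545 0.01 0 0 0"}}

```text
time: 25.58
eef_pos: [0.5336, 0.1896, 0.1341]
tcp_rot: [0.605, 0.796, -0.001, -0.001]
contact_force: [0.1, 0.1, -7.9]
opening: 0.377
```

{"api": "jog_arm", "payload": {"commands": "0 0 -0.015 0 0 0; 0 0 -0.03 0 0 0; 0 0 -0.03 0 0 0; 0 0 -0.03 0 0 0; 0 0 -0.03 0 0 0"}}

```text
time: 26.2
eef_pos: [0.5357, 0.1897, 0.1073]
tcp_rot: [0.605, 0.796, 0.001, 0.001]
contact_force: [0.0, 0.7, -7.0]
opening: 0.377
```

```bash
python3 - <<'E'
from h import *
avg(3)
for n in ["scene","top"]:
    c=vision.read_camera(n); save(c,n+"4.png"); W=pts(c)
    # lid annulus of the held housing
    e=get_state()["eef_pos"]; zl=e[2]-.0674+.063
    dz={"scene":-.0025,"top":-.0008}[n]
    m=(np.hypot(W[...,0]-e[0],W[...,1]-e[1])<.06)&(abs(W[...,2]-zl-dz)<.004)
    Q=W[m]; print(n,len(Q),zl,np.median(Q[:,2]))
    hull=cv2.convexHull((Q[:,:2]*1000).astype(np.float32))
    print(cv2.minEnclosingCircle(hull), Q[:,:2].min(0),Q[:,:2].max(0))
    # fit circle r=40 with outer points
    from scipy.optimize import least_squares
    h=hull[:,0]; f=least_squares(lambda p:np.hypot(h[:,0]-p[0],h[:,1]-p[1])-p[2],[e[0]*1e3,e[1]*1e3,40],loss="soft_l1",f_scale=.5); print("fit",f.x)
    m=(abs(W[...,0]-.535)<.1)&(abs(W[...,1]-.19)<.1)&(abs(W[...,2]-.03-dz)<.004)
    print("cradle",cv2.minAreaRect((W[m][:,:2]*1000).astype(np.float32)))
E
```

```text
t 26.35 open 0.38
mean [ 5.3540e-01  1.8970e-01  1.0720e-01  2.6760e-01 -9.2800e-02 -8.0436e+00
 -5.8900e-02  6.8000e-03 -3.4700e-02]
std  [1.000e-04 0.000e+00 1.000e-04 2.080e-02 1.204e-01 8.950e-02 1.890e-02
 2.220e-02 1.190e-02]
scene 671 0.10245705872406895 0.10006297418765855
((536.9954833984375, 189.37657165527344), 41.0704345703125) [0.50082688 0.15055547] [0.57724924 0.22944093]
fit [536.99899022 190.00217326  39.95275307]
cradle ((535.83837890625, 189.03990173339844), (122.0479507446289, 122.91118621826172), 59.30895233154297)
top 430 0.10233611607284436 0.10171366060992798
((536.3090209960938, 185.32374572753906), 38.579463958740234) [0.49907423 0.1505487 ] [0.5735438  0.19572392]
fit [535.3544322  188.3890801   38.21668555]
cradle ((533.8203125, 189.87535095214844), (120.21171569824219, 120.33599853515625), 58.8275260925293)
```

View pics/scene4.png

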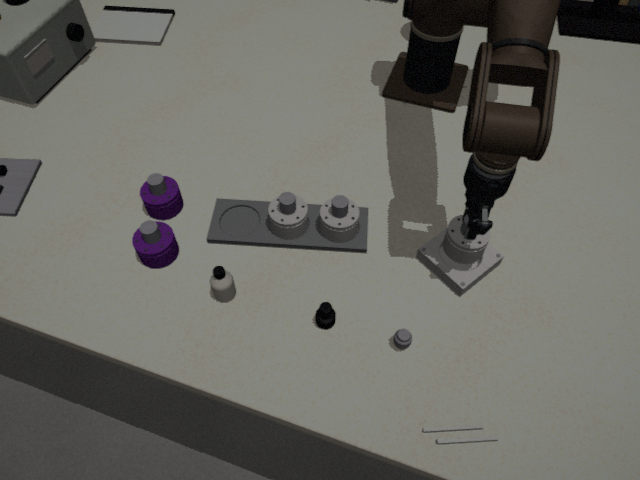

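View pics/top4.png

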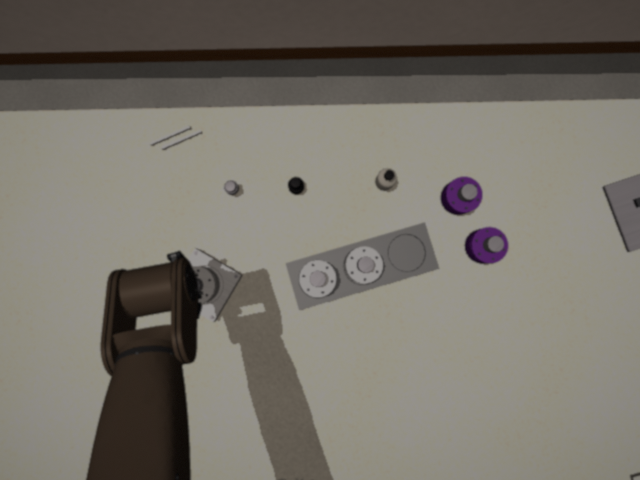

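{"api": "jog_arm", "payload": {"commands": "0 0 -0.006 0 0 0; 0 0 -0.012 0 0 0; 0 0 -0.015 0 0 0; 0 0 -0.0175 0 0 0; 0 0 -0.02 0 0 0; 0 0 -0.0225 0 0 0; 0 0 -0.0225 0 0 0"}}

```text
time: 27.32
eef_pos: [0.5347, 0.1896, 0.0836]
tcp_rot: [0.605, 0.796, -0.0, -0.0]
contact_force: [0.4, -0.3, -7.5]
opening: 0.381
```

{"api": "jog_arm", "payload": {"commands": "0 0 -0.003 0 0 0; 0 0 -0.006 0 0 0; 0 0 -0.009 0 0 0; 0 0 -0.0105 0 0 0; 0 0 -0.0115 0 0 0; 0 0 -0.0115 0 0 0; 0 0 -0.0115 0 0 0"}}

```text
time: 28.2
eef_pos: [0.535, 0.1897, 0.0725]
tcp_rot: [0.605, 0.796, 0.0, 0.0]
contact_force: [-1.0, -0.5, -7.0]
opening: 0.379
```

{"api": "jog_arm", "payload": {"commands": "0 0 -0.0005 0 0 0; 0 0 -0.001 0 0 0; 0 0 -0.0013 0 0 0; 0 0 -0.0013 0 0 0; 0 0 -0.0013 0 0 0"}}

```text
time: 28.82
eef_pos: [0.535, 0.1897, 0.0715]
tcp_rot: [0.605, 0.796, -0.0, 0.0]
contact_force: [-1.6, -0.5, -2.4]
opening: 0.378
```

Nearly all weight is off; touching the floor. Release and retreat.

{"api": "jog_arm", "payload": {"commands": "0 0 -0.0003 0 0 0; 0 0 -0.0003 0 0 0; 0 0 -0.0003 0 0 0; 0 0 -0.0003 0 0 0; 0 0 -0.0003 0 0 0; 0 0 0.02 0 0 0; 0 0 0.045 0 0 0; 0 0 0.09 0 0 0; 0 0.03 0.13 0 0 0; -0.05 0.08 0.15 0 0 0; -0.08 0.13 0.15 0 0 0; -0.11 0.18 0.15 0 0 0; -0.13 0.23 0.15 0 0 0; -0.15 0.28 0.15 0 0 0; -0.15 0.28 0.15 0 0 0", "gripper": 100}}

```text
time: 30.7
eef_pos: [0.3829, 0.4723, 0.2208]
tcp_rot: [0.603, 0.798, 0.0, -0.0]
contact_force: [0.1, 0.2, 0.2]
opening: 1.004
```

```bash
python3 - <<'E'
from h import *
for n in ["scene","top"]:
    c=vision.read_camera(n); save(c,n+"5.png"); W=pts(c)
    for b in [(.543,-.063),(.571,-.164),(.535,.19)]:
        mm=(np.hypot(W[...,0]-b[0],W[...,1]-b[1])<.03)&(W[...,2]>.085)
        if mm.sum()<20: print(n,b,"hidden");continue
        z=np.median(W[mm][:,2]); Q=W[mm&(abs(W[...,2]-z)<.003)]
        X=np.c_[Q[:,:2]-Q[:,:2].mean(0),np.ones(len(Q))]; p=np.linalg.lstsq(X,Q[:,2],rcond=None)[0]
        print(n,"boss",round(z,4),cv2.minEnclosingCircle((Q[:,:2]*1000).astype(np.float32)),"slope",p[:2],len(Q))
E
```

```text
scene boss 0.094 ((545.5548706054688, -61.47917556762695), 19.062726974487305) slope [ 0.00373694 -0.003618  ] 177
scene boss 0.0939 ((572.8663940429688, -162.51576232910156), 18.23806381225586) slope [-0.00521148 -0.00398083] 176
scene boss 0.098 ((536.2478637695312, 190.30906677246094), 18.070770263671875) slope [-0.01275838 -0.01597637] 196
top boss 0.096 ((543.286376953125, -62.01935958862305), 16.56767463684082) slope [ 0.01040512 -0.00174584] 181
top boss 0.096 ((570.75, -163.07644653320312), 16.760251998901367) slope [-0.01324089 -0.00967183] 187
top boss 0.0999 ((534.5175170898438, 189.70062255859375), 16.892282485961914) slope [ 0.00044272 -0.00707042] 197
```

View pics/scene5.png

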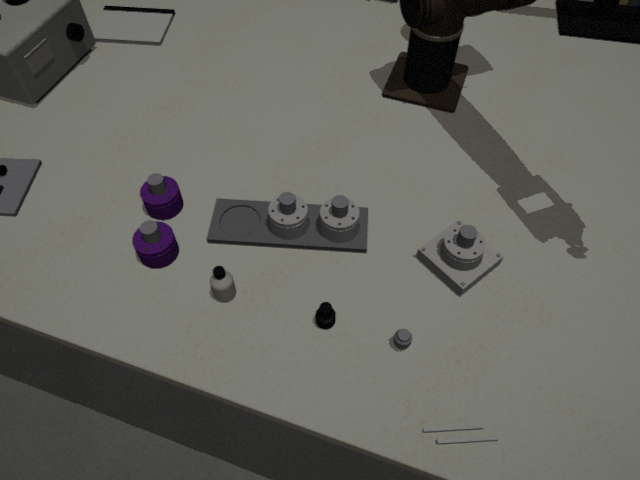

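```bash
python3 -c "
from h import *
print(ctrl.sign_off())"
```

```text
the job is handed in; nothing more can be done
None
```

I found the loose ball in the housing from the rack's third (+y end) seat and set that housing in the cradle. The job is handed in, after about 31 s of the 72 s allowed.

**Shake test:** I lifted each housing about 60 mm and moved it 45 mm each way at about 0.2 m/s.

| Rack seat | Change in wrist moment | Result |
|---|---|---|
| First (-y end) | 0.009 N m | sound, back in its seat |
| Middle | 0.003 N m | sound, back in its seat |
| Third (+y end) | 0.067 N m (+0.031 to −0.036) | loose ball, moved to cradle |

The expected change for a loose ball was about 0.08 N m. A single moment reading varied by about 0.03 N m, so I averaged 8 readings at each end.

**Last checks, from the scene and top cameras:**
- **Cradle:** the boss top is 4.0 mm above those in the rack, exactly the difference in floor height, so the housing is fully home. It stands within about 1 mm of the seat centre and its boss slope is at most 0.02 rad.
- **Rack:** the two sound housings have the same boss height as at the start and are within about 2 mm of where they stood.
- **Forces:** the readings after each move stayed below about 9 N. I could not see forces within a move.
- **Surroundings:** the bystanders and the purple look-alikes looked undisturbed in the last picture. I did not measure them again. The gripper is clear of everything.

The two cameras differ by about 2 mm in x and z, which is within their stated calibration. No check failed.

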